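Hang the ear defenders on the bench hanger

ROBOT

A 7-joint arm with a two-finger parallel gripper is mounted at the origin on a cart in front of the work surface, level with it; the furniture and walls round the work are solid. World frame = base frame: x ahead of the robot, y to its left, z up, the work surface at z = 0. Lengths are in m, angles in rad, forces in N, time in s.
With the tool pointing down it reaches from about 0.425 to 0.95 m from the base axis. Payload 4.7 kg.
Tool frame: the origin (TCP) lies where the fingers leave the gripper's body, on its centre line; the fingertips stand 70 mm ahead of it and the grasp point (between the pads) lies 51 mm ahead of it; z points along the fingers, y is the line along which they close (so a half turn about z gives the same grasp; the last joint's range is limited). The gripper opens to 87 mm and grips with 3 to 60 N. Pads are 19 mm wide; open, the fingers measure 117 mm over their backs; the gripper's body (75 mm by 190 mm) begins 51 mm behind the grasp point.
Start: joints at [-1.249, 0.469, -0.049, 1.532, 0.024, 1.141, -0.082], TCP at [0.232, 0.634, 0.292] pointing down, gripper open.
Joint ranges: [-2.59, 2.59], [-0.33, 1.99], [-1.39, 1.29], [0.1, 2.45], [-1.04, 4.18], [0.21, 1.99], [-2.66, 2.66]. Speed limits (rad/s): [2.57, 2.57, 3.14, 3.14, 3.14, 3.14, 3.14].

INTERFACE

Orientations are given as a unit quaternion [x, y, z, w].
In Python, from bench import robot, read_camera, camera_params, finish_job gives the robot as it stands (robot), with the cameras as plain functions and the job as plain functions.
- The arm moves only by the shell command python3 drive.py 'ROWS' [OPENING]. ROWS is rows parted by semicolons, their numbers by spaces, 1 to 5 of them, each of 6 numbers: dx, dy, dz in m, then a rotation vector rx, ry, rz in rad; each row is the pose to reach, as a shift and turn from the pose commanded when the command began, along the tool's axes at that moment; what a row does not reach only later rows make up. A row lasts 1/12 s, in which the tool goes at most 0.0417 m and 0.125 rad, less where a joint would pass 70% of its speed; a pose out of reach is approached as far as the arm can. OPENING is the finger opening in m, set as the command begins (- or left out keeps the last). The fingers move at their own pace and stop on an object; the grip force is fixed at half the most. Time passes only in rows, so rows that do not move let the fingers close. It prints the time, the measured TCP pose, the force, the opening and the grip force at its end.
- robot.observe(): the state, without advancing time (a new reading comes with each control period).
- read_camera(name): name is "scene" or "top" or "wrist"; returns (picture, depth): 420x560x3 uint8, red, green, blue; 420x560 float32, m along the optical axis (not along the pixel's ray), 0 where there is no reading.
- camera_params(name): a dict with "mtx" (3x3 intrinsics, pixels), "k1" (the pictures are not rectified: a ray, as slopes to the right and down, at radius r is drawn at 1 + k1 r^2 times it, then the intrinsics apply), "pose" (4x4, takes a point from camera to world coordinates); the wrist camera has in their place "T_tool_cam" (4x4, takes a point from camera to tool coordinates, whose origin is the TCP and whose axes are the flange's). Camera axes: x right, y down, z forward; pixel columns grow to the right and rows downward; lengths in m; the calibration is good to about 2 mm. A picture is of the moment at which its call begins: read the wrist's pose just before it. camera_params takes no time and is no camera call.
- finish_job(): hands the job in; it is judged then, once.
The state is a dict: "t": time; "q": joint angles; "joint_velocities": joint speeds; "joint_torque": joint torques, N m; "ee_pos": TCP position; "tool_rot": TCP orientation; "ft_force": force on the tool from outside, world axes, zero at the start; "moment": the same for the moment, N m; "grip_width": finger opening in m; "grip_force": force on a finger pad.
Only numpy, scipy, OpenCV 4.12 (cv2) and the standard library are available. Lean on these libraries where they do the work, as an engineer would, in place of code of your own. Each camera call takes 0.05 s, during which the arm holds its last target. There are 200 camera calls.

TASK

Put the ear defenders away: hang them by their headband on the bar of the bench hanger, between its upturned end and the upright, one cup hanging on each side. Lay the band on the bar while you still hold them instead of letting them drop, don't bang or force the hanger, and leave the other things on the desk where they are.

Things in the scene. Friction and masses are not known exactly. Their poses are not given: they have to be found in the camera images.
- ear_defenders: Ear defenders: two grey cups with black cushions on a black headband bent in a half circle, 158 mm from cup ends to crown, 150 mm wide, about 0.24 kg; they start lying on their side. Origin midway between the cups, on the underside as they lie; x points to the crown, y from right cup to left cup, z across the band (up as they lie). Held by one cup, the band sags a little on the cup pivots.
- crown (a point): Middle of the inner (under) side of the headband's crown, the part to lie on the bar: at x 101, y 0, z 38 mm in the ear defenders' frame, same axes. Band 28 mm wide here (z 24 to 52), its outside at x 111. The half circle is centred at x 45, y 0 with inner radius 56 mm at the crown pad and 62 mm beyond; below it the legs run straight down to the cups.
- left_cup (a point): Centre of the left cup: x 0, y 48, z 38 mm in the ear defenders' frame, same axes. Cup 92 (x) by 76 (z) mm with rounded corners, 40 mm thick with flat faces (y 28 to 68). A pivot block stands out to y 75 at x 13 to 29; below x 10 the face is plain. The cup turns 0.08 rad either way on its pivot about z.
- right_cup (a point): Centre of the right cup: x 0, y -48, z 38 mm in the ear defenders' frame; mirror image of the left. 56 mm are free between the cushions.
- hanger: Bench hanger, fixed to the desk: round dark foot 124 mm across, 14 mm high; upright tube 22 mm thick; at the top one horizontal black bar, 16 mm thick, that runs from the upright along the hanger's -x axis, roughly towards the robot, at y 0. Origin: centre of the foot on the desk, z up.
- collar (a point): Top of the black clamp collar (31 mm across) on the upright, 168 mm up, axes as the hanger. Above it a 14 mm rod carries the bar, clamped at any height: the bar's top is 225 to 255 mm above the desk (not reported: feel or look). Bar clear from x -12 to -90 mm, then turned up 45 degrees to a ball at x -107 (reaching x -116), top 17.5 mm above the bar's top.
- marker: Bystander: white marker pen with a black cap, 14 x 125 x 14, lying mm; origin at the centre of its underside
- screwdriver: Bystander: blue-handled screwdriver, 22 x 165 x 22, lying mm; origin at the centre of its underside
- sand_block: Bystander: brown sanding block, 28 x 66 x 18 mm; origin at the centre of its underside
- parts_box: Bystander: shut grey parts box, 75 x 122 x 30 mm; origin at the centre of its underside
- solder_spool: Bystander: spool of solder wire, 51 across, 36 high mm; origin at the centre of its underside
- tape_roll: Bystander: roll of masking tape, 62 across, 18 high mm; origin at the centre of its underside
- paint_brush: Bystander: thin red paint brush, 7 x 158 x 7, lying mm; origin at the centre of its underside
- paint_pot: Bystander: small paint bottle with a white cap, 31 across, 66 high, standing mm; origin at the centre of its underside

How it is judged:
By the outcome, as a careful person would: the job done as asked, in the order asked, and still so for the second after the job is handed in, with the robot touching nothing.
It also fails if it takes over 45 s, if anything falls off the work surface, if the arm or the gripper's body presses on something with over 40 N, if the wrist force passes 120 N, or if a joint passes its speed limit or range.

## Working session

There is one attempt and no reset: what is moved stays moved. The work goes in short steps, Python scripts to look and compute and a shell command to move; the robot and the scene stay as the last step left them, time stands still between calls to the robot, and variables do not carry over. Pictures are saved under pics/ and viewed, at most 10 in all, crops included, and the job is handed in when it is done.

```bash
ls; mkdir -p pics; cat > h.py <<'E'
import numpy as np,cv2
from bench import robot, read_camera, camera_params, finish_job
from scipy.spatial.transform import Rotation as R
def cam(n):
    s=robot.observe(); im,d=read_camera(n); p=camera_params(n)
    if 'pose' in p: T=np.array(p['pose'])
    else:
        W=np.eye(4);W[:3,:3]=R.from_quat(s['tool_rot']).as_matrix();W[:3,3]=s['ee_pos'];T=W@np.array(p['T_tool_cam'])
    return im,d,np.array(p['mtx']),p['k1'],T
def pts(d,K,k1,T,us,vs):
    us=np.asarray(us,float);vs=np.asarray(vs,float)
    n=cv2.undistortPoints(np.stack([us,vs],1)[:,None],K,np.array([k1,0,0,0.]))[:,0]
    z=d[vs.astype(int),us.astype(int)][:,None]
    return np.c_[n*z,z]@T[:3,:3].T+T[:3,3]
def ray(K,k1,T,us,vs,h):
    n=cv2.undistortPoints(np.stack([np.asarray(us,float),np.asarray(vs,float)],1)[:,None],K,np.array([k1,0,0,0.]))[:,0]
    r=np.c_[n,np.ones(len(n))]@T[:3,:3].T
    return T[:3,3]+r*((h-T[2,3])/r[:,2])[:,None]
def save(im,n): cv2.imwrite('pics/'+n,im[:,:,::-1])
E
python3 - <<'E'
from h import *
a=[]
for n in('top','scene'):
    im,d,K,k1,T=cam(n);save(im,n+'1.png');np.savez(n+'1.npz',im=im,d=d,K=K,k1=k1,T=T)
    print(n,np.round(T,3).tolist(),K[0,0],k1,(d>0).mean())
s=robot.observe();print(s)
E
```

```text
bench.py
drive.py
pics
top [[0.005, -0.983, 0.182, 0.408], [-1.0, -0.003, 0.008, 0.083], [-0.008, -0.182, -0.983, 1.069], [0.0, 0.0, 0.0, 1.0]] 415.9506490798888 -0.07485930298945757 0.9959183673469387
scene [[0.88, -0.251, 0.403, 0.073], [-0.474, -0.424, 0.771, -0.872], [-0.022, -0.87, -0.492, 0.732], [0.0, 0.0, 0.0, 1.0]] 510.7798254515464 -0.023021450591865278 0.9961607142857143
{'t': 0.1, 'q': array([-1.24891762,  0.4693545 , -0.04856079,  1.5335585 ,  0.02409548,
        1.14097992, -0.0823495 ]), 'joint_velocities': array([-6.24476396e-04, -1.73275570e-03, -4.24482968e-06, -3.14425179e-03,
       -1.44650367e-03,  1.45872522e-03, -4.96098492e-04]), 'joint_torque': array([ 8.50946581e-04, -5.09169888e+01, -8.11448833e-02, -2.36829060e+01,
       -6.14296412e-02,  3.45759303e-02,  7.14828184e-05]), 'ee_pos': array([0.23181062, 0.63351482, 0.29131515]), 'tool_rot': array([ 1.74517664e-01,  9.84653670e-01, -8.49760315e-04, -1.15217826e-04]), 'ft_force': array([0.62870754, 0.2917593 , 0.26762976]), 'moment': array([ 0.00955089, -0.00628256, -0.03333678]), 'grip_force': 0.0, 'grip_width': 0.0869342636002608}
```

View pics/top1.png

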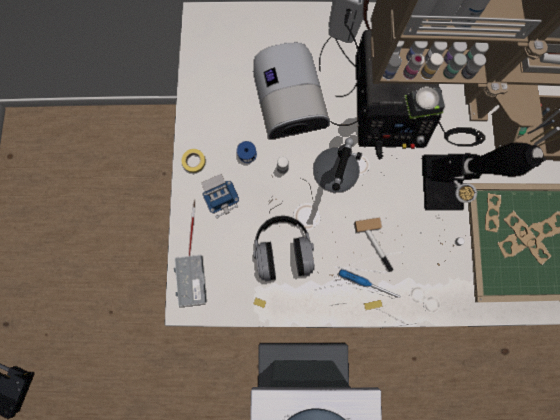

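View pics/scene1.png

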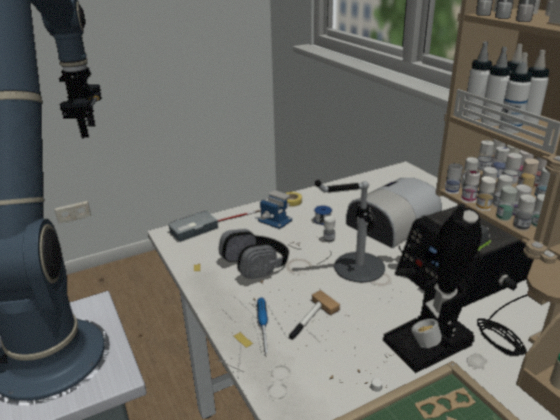

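Top view: ear defenders with cups at (265,260)/(303,257) and crown at (282,220), pointing away from the robot. The hanger foot is at (336,172), with its bar running from about (350,145) down to (337,187). In the scene view the bar runs from (365,186) to the ball at (320,184).

```bash
python3 - <<'E'
from h import *
P={}
for n in('top','scene'):
    f=np.load(n+'1.npz');v,u=np.mgrid[0:420,0:560];p=pts(f['d'],f['K'],float(f['k1']),f['T'],u.ravel(),v.ravel()).reshape(420,560,3);P[n]=p
p=P['top']
b=np.zeros((420,560),bool);b[205:290,240:325]=1
def st(m,nm):
    q=p[m];print(nm,len(q),q.mean(0).round(4),q.min(0).round(3),q.max(0).round(3))
m=b&(p[...,2]>.06)&(p[...,2]<.1)
n,l,s,c=cv2.connectedComponentsWithStats(m.astype(np.uint8))
for i in range(1,n):
    if s[i,4]>40: st(l==i,'cup');print(cv2.minAreaRect(p[l==i][:,:2].astype(np.float32)*1000))
m=b&(p[...,2]>.02)&(p[...,2]<.1); print('all',cv2.minAreaRect(p[m][:,:2].astype(np.float32)*1000)); 
m=b&(p[...,2]>.04)&(p[...,2]<.06);q=p[m];q=q[q[:,0]>q[:,0].max()-.03];print('band',q.mean(0),q.max(0),q.min(0))
bb=np.zeros_like(b);bb[130:220,300:375]=1
m=bb&(p[...,2]>.008)&(p[...,2]<.02);print('foot',cv2.minEnclosingCircle(p[m][:,:2].astype(np.float32)))
for n,box in(('top',(130,200,320,370)),('scene',(170,200,310,375))):
    q=P[n][box[0]:box[1],box[2]:box[3]].reshape(-1,3);q=q[(q[:,2]>.2)&(q[:,2]<.3)&(q[:,0]<.9)]
    print(n,len(q));o=q[np.argsort(q[:,0])];print(o[::max(1,len(o)//25)].round(3).tolist())
print('desk z',np.median(P['top'][225:300,330:345,2]),np.median(P['scene'][300:320,200:240,2]))
E
```

```text
cup 585 [0.4734 0.0314 0.0769] [0.43  0.008 0.06 ] [0.519 0.054 0.089]
((474.662841796875, 30.251361846923828), (88.98703002929688, 40.2611083984375), 8.067571640014648)
cup 587 [0.4601 0.1234 0.0769] [0.418 0.099 0.061] [0.507 0.148 0.089]
((461.3067626953125, 124.43672943115234), (87.6678237915039, 39.954978942871094), 7.90005350112915)
all ((497.86968994140625, 81.74476623535156), (158.95713806152344, 148.91455078125), 8.046281814575195)
band [0.54812632 0.03290523 0.04165572] [0.56659471 0.06549562 0.04462657] [0.53861247 0.02334826 0.04008271]
foot ((0.6876593232154846, -0.05850496143102646), 0.14867611229419708)
top 406
[[0.595, -0.029, 0.245], [0.599, -0.033, 0.247], [0.603, -0.028, 0.248], [0.607, -0.023, 0.246], [0.616, -0.028, 0.236], [0.622, -0.033, 0.231], [0.626, -0.029, 0.23], [0.63, -0.031, 0.231], [0.634, -0.035, 0.231], [0.639, -0.044, 0.231], [0.643, -0.044, 0.232], [0.647, -0.044, 0.231], [0.652, -0.04, 0.23], [0.656, -0.042, 0.23], [0.661, -0.051, 0.23], [0.665, -0.053, 0.23], [0.67, -0.043, 0.229], [0.674, -0.056, 0.23], [0.679, -0.045, 0.229], [0.684, -0.049, 0.234], [0.688, -0.046, 0.227], [0.693, -0.048, 0.226], [0.698, -0.056, 0.231], [0.702, -0.062, 0.233], [0.705, -0.067, 0.23], [0.71, -0.065, 0.228]]
scene 428
[[0.593, -0.034, 0.238], [0.596, -0.032, 0.248], [0.602, -0.033, 0.23], [0.606, -0.038, 0.234], [0.61, -0.036, 0.222], [0.616, -0.038, 0.221], [0.621, -0.034, 0.223], [0.627, -0.042, 0.227], [0.631, -0.043, 0.229], [0.636, -0.047, 0.22], [0.641, -0.047, 0.221], [0.646, -0.048, 0.227], [0.652, -0.051, 0.22], [0.657, -0.055, 0.226], [0.661, -0.041, 0.228], [0.667, -0.056, 0.223], [0.672, -0.057, 0.218], [0.677, -0.061, 0.223], [0.683, -0.06, 0.223], [0.687, -0.053, 0.227], [0.695, -0.064, 0.204], [0.697, -0.064, 0.209], [0.699, -0.061, 0.212], [0.701, -0.062, 0.207], [0.703, -0.068, 0.229], [0.708, -0.065, 0.201]]
desk z 0.0018529620703184868 0.000948013952643878
```

```bash
python3 - <<'E'
from h import *
Q=[]
for n,box in(('top',(130,200,320,370)),('scene',(170,200,310,375))):
    f=np.load(n+'1.npz');v,u=np.mgrid[box[0]:box[1],box[2]:box[3]]
    q=pts(f['d'],f['K'],float(f['k1']),f['T'],u.ravel(),v.ravel())
    m=(q[:,0]>.622)&(q[:,0]<.685)&(q[:,2]>.21)&(q[:,2]<.24);q=q[m]
    L=cv2.fitLine(q[:,:2].astype(np.float32),cv2.DIST_HUBER,0,.001,.001).ravel()
    print(n,len(q),'line',L,'yaw',np.degrees(np.arctan(L[1]/L[0])),'z pct',np.percentile(q[:,2],[5,50,90,97]))
E
python3 drive.py '-.146 -.151 0 0 0 -.16;-.146 -.151 0 0 0 -.16;-.146 -.151 0 0 0 -.16;-.146 -.151 0 0 0 -.16;-.146 -.151 0 0 0 -.16' 0.087; python3 -c "
from h import *;s=robot.observe();print(s['q'].round(4),R.from_quat(s['tool_rot']).as_matrix().round(3).tolist())"
```

```text
top 227 line [ 0.94289446 -0.33309165  0.6428941  -0.03880177] yaw -19.456533 z pct [0.22633881 0.2310448  0.23321007 0.23410957]
scene 210 line [ 0.95624137 -0.292579    0.65439343 -0.05022334] yaw -17.012419 z pct [0.21693587 0.22552981 0.2295683  0.23021803]
t: 0.52
ee_pos: [0.3168, 0.4413, 0.2918]
tool_rot: [0.095, 0.995, -0.0, -0.0]
ft_force: [0.9, 0.4, -0.1]
grip_width: 0.0873
grip_force: 0.0
[-0.9897  0.2564 -0.0436  1.8466  0.0128  1.0397  0.3419] [[-0.982, 0.189, -0.0], [0.189, 0.982, -0.001], [0.0, -0.001, -1.0]]
```

```bash
sq='from h import *;s=robot.observe();print(s["q"].round(4).tolist(),s["ee_pos"].round(4).tolist(),s["tool_rot"].round(4).tolist())'
python3 drive.py '-.11 -.16 0 .4 0 0;-.11 -.16 0 .4 0 0;-.11 -.16 0 .4 0 0;-.11 -.16 0 .4 0 0;-.11 -.16 0 .4 0 0'|head -1; python3 -c "$sq"
python3 drive.py '0 0 0 0 .4 0;0 0 0 0 .4 0;0 0 0 0 .4 0;0 0 0 0 .4 0'|head -1; python3 -c "$sq"
```

```text
t: 0.93
[-0.8538, 0.279, 0.0786, 1.8688, 0.2089, 1.3376, 0.5202] [0.3954, 0.2628, 0.2913] [0.0941, 0.9751, -0.1998, -0.0195]
t: 1.27
[-0.7175, 0.3908, 0.0913, 1.752, -0.0753, 1.5607, 0.6909] [0.3963, 0.2637, 0.2912] [0.1338, 0.9516, -0.1754, -0.2141]
```

```bash
cat > kin.py <<'E'
import numpy as np,itertools
from scipy.optimize import least_squares
from scipy.spatial.transform import Rotation as R
D=[([-1.24891762,.4693545,-.04856079,1.5335585,.02409548,1.14097992,-.0823495],[.23181062,.63351482,.29131515],[.174517664,.984653670,-.00084976,-.000115]),
([-.9897,.2564,-.0436,1.8466,.0128,1.0397,.3419],[.3168,.4413,.2918],[.095,.995,0,0]),
([-0.8538,0.279,0.0786,1.8688,0.2089,1.3376,0.5202],[0.3954,0.2628,0.2913],[0.0941,0.9751,-0.1998,-0.0195]),
([-0.7175,0.3908,0.0913,1.752,-0.0753,1.5607,0.6909],[0.3963,0.2637,0.2912],[0.1338,0.9516,-0.1754,-0.2141])]
def fk(q,S,p):
    z=lambda a,l:R.from_euler('z',a)
    h,L1,L2,L3,o1,o2=p[:6];r0=R.from_euler('z',S[0]*q[0]+p[6]);r=r0*R.from_euler('y',q[1])
    x=np.array([0,0,h])+r.apply([o1,0,L1])
    r=r*R.from_euler('z',S[1]*q[2])*R.from_euler('y',q[3]);x=x+r.apply([o2,0,L2])
    r=r*R.from_euler('z',S[2]*q[4])*R.from_euler('y',q[5]);x=x+r.apply([0,0,L3])
    return x,r*R.from_euler('z',S[3]*q[6]+p[7])
def res(p,S):
    o=[]
    for q,x,t in D:
        X,r=fk(q,S,p);o+=[*(X-x)*3,*(r.inv()*R.from_quat(t)).as_rotvec()]
    return np.array(o+list(np.array(p[4:6])*.003))
if __name__=='__main__':
    for S in itertools.product([1,-1],repeat=4):
        b=min((least_squares(res,[.3,.5,.45,.3,0,0,a,c],args=(S,)) for a in(0,) for c in(0,1.57,3.14,-1.57)),key=lambda f:f.cost)
        if b.cost<.02:print(S,b.cost,b.x.round(4).tolist())
E
python3 kin.py
```

```text
(-1, -1, -1, -1) 0.001954185078297169 [0.3471, 0.5073, 0.5118, 0.2343, 0.0074, 0.0585, -0.0732, 1.5019]
```

```bash
cat > kin2.py <<'E'
from kin import *
S=(-1,-1,-1,-1)
def fk(q,p):
    h,L1,L2,L3,o1,o2,y1,y2,y3,c=p;r=R.from_euler('z',-q[0])*R.from_euler('y',q[1])
    x=np.array([0,0,h])+r.apply([o1,y1,L1])
    r=r*R.from_euler('z',-q[2])*R.from_euler('y',q[3]);x=x+r.apply([o2,y2,L2])
    r=r*R.from_euler('z',-q[4])*R.from_euler('y',q[5]);x=x+r.apply([0,y3,L3])
    return x,r*R.from_euler('z',-q[6]+c)
def res(p):
    o=[]
    for q,x,t in D:
        X,r=fk(q,p);o+=[*(X-x),*(r.inv()*R.from_quat(t)).as_rotvec()*.3]
    return np.array(o+list(np.array(p[4:9])*.0001))
if __name__=='__main__':
  b=least_squares(res,[.3,.5,.45,.3,0,0,0,0,0,1.57]);print(b.cost,b.x.round(4).tolist());print(b.fun[:24].reshape(4,6).round(4))
  np.save('p.npy',b.x)
E
python3 kin2.py
```

```text
3.74989069767629e-08 [0.2396, 0.5538, 0.4674, 0.245, 0.0003, 0.0013, -0.0274, -0.0145, -0.0003, 1.5708]
[[ 0.      0.      0.     -0.     -0.     -0.    ]
 [ 0.     -0.      0.     -0.0002 -0.0001 -0.0001]
 [-0.     -0.     -0.      0.     -0.      0.    ]
 [-0.      0.     -0.     -0.     -0.      0.    ]]
```

```bash
cat > plan.py <<'E'
from kin2 import *
p=np.load('p.npy')
lo=np.array([-2.59,-.33,-1.39,.1,-1.04,.21,-2.66])+.05;hi=np.array([2.59,1.99,1.29,2.45,4.18,1.99,2.66])-.05
ps=np.radians(8.0);O=np.array([.468,.0773,0])
E0=np.array([[np.cos(ps),-np.sin(ps),0],[np.sin(ps),np.cos(ps),0],[0,0,1]])
b=np.radians(-18);d=np.array([np.cos(b),np.sin(b),0]);z=-d;x=np.array([0,0,1.]);E1=np.c_[x,np.cross(z,x),z]
Bp=np.array([.653,-.0435,.231])
def tool(E,org,tau,side,flip,gx=-.006,gz=.042):
    tz=np.array([-np.sin(tau),0,-np.cos(tau)]);ty=np.array([0,flip,0.]);Tt=np.c_[np.cross(ty,tz),ty,tz]
    g=np.array([gx,side*.048,gz]);return org+E@(g-.051*tz),R.from_matrix(E@Tt)
def fin(back,up): return Bp-d*back+np.array([0,0,up])-E1@np.array([.101,0,.038])
def ik(x,r,q0,w=1e-3):
    f=lambda q:np.r_[(fk(q,p)[0]-x)*3,(fk(q,p)[1].inv()*r).as_rotvec(),w*(q-q0)]
    s=least_squares(f,np.clip(q0,lo+1e-6,hi-1e-6),bounds=(lo,hi));return s.x,np.abs(s.fun[:6]).max()
E
python3 - <<'E'
from plan import *
rng=np.random.default_rng(0)
def sols(x,r,n=25):
    o=[]
    for i in range(n):
        q,e=ik(x,r,rng.uniform(lo,hi),1e-5)
        if e<2e-3:o.append(q)
    return o
for side in(-1,1):
  for flip in(1,-1):
    for tau in(0,.25,.5):
      a=sols(*tool(E0,O,tau,side,flip));f=[]
      for q in sols(*tool(E1,fin(0,0),tau,side,flip)):
        q2,e2=ik(*tool(E1,fin(.0,.035),tau,side,flip),q);q3,e3=ik(*tool(E1,fin(.13,.035),tau,side,flip),q2)
        if max(e2,e3)<3e-3 and abs(q3-q).max()<1.2:f.append((q,q3))
      print(side,flip,tau,len(a),len(f))
      if a and f:
        A,F=min(((A,F) for A in a for F in f),key=lambda t:np.linalg.norm(t[0]-t[1][1]))
        print(A.round(2),F[0].round(2),F[1].round(2),round(np.linalg.norm(A-F[1]),2))
E
```

```text
-1 1 0 14 0
-1 1 0.25 15 0
-1 1 0.5 13 0
-1 -1 0 16 0
-1 -1 0.25 11 0
-1 -1 0.5 17 0
1 1 0 19 0
1 1 0.25 17 0
1 1 0.5 14 0
1 -1 0 12 0
1 -1 0.25 15 0
1 -1 0.5 15 0
```

```bash
cat > scan.py <<'E'
from plan import *
import plan
rng=np.random.default_rng(0)
def E1y(dy):
    c=b+dy;dd=np.array([np.cos(c),np.sin(c),0]);z=-dd;return np.c_[x,np.cross(z,x),z]
def finy(dy,back,up): return Bp-d*back+np.array([0,0,up])-E1y(dy)@np.array([.101,0,.038])
def best(side,flip,tau,dy,gz,back,up,n=12):
    o=[]
    X=tool(E1y(dy),finy(dy,back,up),tau,side,flip,gz=gz)
    for i in range(n):
        q0=np.array([0,.5,0,2.3,2.6,1.3,0])+rng.normal(size=7)*[.5,.3,.5,.2,.6,.4,1.5]
        q,e=ik(*X,q0,1e-5)
        if e<2e-3:o.append(q)
    return o
if __name__=='__main__':
  for side in(-1,1):
   for dy in(-.5,-.25,0,.25):
    for tau in(-.2,0,.3,.5):
     r=[]
     for flip in(1,-1):
      r.append([len(best(side,flip,tau,dy,.052,bk,.03,6)) for bk in(-.01,.01,.05,.09)])
     print(side,dy,tau,r)
E
timeout 500 python3 scan.py
cat >> plan.py <<'E'
def Z(a):c,s=np.cos(a),np.sin(a);return np.array([[c,-s,0],[s,c,0],[0,0,1]])
def Y(a):c,s=np.cos(a),np.sin(a);return np.array([[c,0,s],[0,1,0],[-s,0,c]])
h_,L1,L2,L3,o1,o2,y1,y2,y3,c_=p
def fkm(q):
    r=Z(-q[0])@Y(q[1]);X=np.array([0,0,h_])+r@[o1,y1,L1]
    r=r@Z(-q[2])@Y(q[3]);X=X+r@[o2,y2,L2]
    r=r@Z(-q[4])@Y(q[5]);X=X+r@[0,y3,L3]
    return X,r@Z(c_-q[6])
def ik(x,r,q0,w=1e-3):
    M=r.as_matrix()
    def f(q):
        X,A=fkm(q);C=A.T@M
        return np.r_[(X-x)*3,(C-np.eye(3)).ravel()*.7,w*(q-q0)]
    s=least_squares(f,np.clip(q0,lo+1e-6,hi-1e-6),bounds=(lo,hi),max_nfev=60);return s.x,np.abs(s.fun[:12]).max()
E
sed -i 's/side,dy,tau,r)/side,dy,tau,r,flush=True)/; s/\(.*\)hi=\(.*\)/\1hi=\2/' scan.py
sed -i 's/for tau in(-.2,0,.3,.5)/for tau in(0,.3)/;s/for dy in(-.5,-.25,0,.25)/for dy in(-.5,-.25,0)/' scan.py
export OMP_NUM_THREADS=1; time timeout 300 python3 scan.py
```

```text
-1 -0.5 0 [[4, 4, 6, 5], [4, 5, 4, 5]]
-1 -0.5 0.3 [[6, 5, 6, 5], [4, 5, 4, 6]]
-1 -0.25 0 [[6, 5, 0, 0], [6, 5, 0, 0]]
-1 -0.25 0.3 [[6, 5, 0, 0], [6, 5, 0, 0]]
-1 0 0 [[5, 0, 0, 0], [6, 0, 0, 0]]
-1 0 0.3 [[4, 0, 0, 0], [5, 0, 0, 0]]
1 -0.5 0 [[5, 6, 5, 6], [4, 5, 5, 4]]
1 -0.5 0.3 [[6, 3, 3, 5], [5, 6, 6, 6]]
1 -0.25 0 [[5, 6, 6, 6], [5, 4, 6, 4]]
1 -0.25 0.3 [[5, 4, 4, 5], [6, 5, 5, 4]]
1 0 0 [[5, 5, 0, 0], [4, 4, 0, 0]]
1 0 0.3 [[5, 4, 0, 0], [6, 5, 0, 0]]
real	0m33.061s
user	0m32.625s
sys	0m0.150s
```

```bash
cat > path.py <<'E'
from scan import *
tau,gz,gx=.2,.052,-.010
def T(dy,back,up,flip): return tool(E1y(dy),finy(dy,back,up),tau,1,flip,gx=gx,gz=gz)
if __name__=='__main__':
  for flip in(1,-1):
    Xp=tool(E0,O,tau,1,flip,gx=gx,gz=gz)
    A=[]
    for i in range(15):
        q0=np.array([-.3,.4,0,1.9,0,1.2,0])+rng.normal(size=7)*[.4,.3,.4,.2,.3,.3,1.5];q,e=ik(*Xp,q0,1e-5)
        if e<2e-3:A.append(q)
    F=[]
    for i in range(40):
        q0=np.array([-.3,.5,0,2.3,2.6,1.3,0])+rng.normal(size=7)*[.5,.3,.5,.2,.8,.4,1.5];q,e=ik(*T(-.35,.09,.035,flip),q0,1e-5)
        if e>2e-3:continue
        q2,e2=ik(*T(-.35,.0,.03,flip),q);q3,e3=ik(*T(-.2,0,0,flip),q2)
        if max(e2,e3)<2e-3 and abs(q3-q).max()<.9:F.append((q,q2,q3))
    print(flip,len(A),len(F))
    if A and F:
      L=sorted(((np.linalg.norm(a-f[0]),i,j) for i,a in enumerate(A) for j,f in enumerate(F)))[:2]
      for n,i,j in L:
        print(round(n,2),A[i].round(2));[print(k.round(2)) for k in F[j]]
        for s in np.linspace(0,1,7):
            X,M=fkm(A[i]*(1-s)+F[j][0]*s);g=X+M[:,2]*.051;print('  ',g.round(3),M[:,2].round(2),M[:,1].round(2))
E
python3 path.py
```

```text
1 12 32
2.76 [ 0.28  0.64 -0.8   2.01  0.48  0.92  0.9 ]
[-0.03  0.81 -0.74  2.29  1.94  1.79 -1.23]
[ 0.04  0.82 -0.66  2.15  2.08  1.65 -1.11]
[ 0.07  0.86 -0.62  2.24  2.26  1.63 -1.17]
   [0.451 0.123 0.052] [-0.2  -0.03 -0.98] [-0.14  0.99  0.  ]
   [0.437 0.064 0.038] [-0.17 -0.29 -0.94] [-0.04  0.96 -0.29]
   [0.446 0.013 0.04 ] [-0.06 -0.52 -0.85] [ 0.1   0.85 -0.52]
   [ 0.476 -0.021  0.056] [ 0.12 -0.68 -0.72] [ 0.29  0.72 -0.63]
   [ 0.516 -0.029  0.083] [ 0.35 -0.75 -0.56] [ 0.5   0.65 -0.57]
   [ 0.556 -0.011  0.117] [ 0.58 -0.72 -0.38] [ 0.64  0.69 -0.34]
   [0.586 0.031 0.155] [ 0.77 -0.6  -0.2 ] [ 0.62  0.79 -0.  ]
2.76 [ 0.28  0.64 -0.8   2.01  0.48  0.92  0.9 ]
[-0.02  0.81 -0.75  2.29  1.94  1.8  -1.22]
[ 0.05  0.83 -0.67  2.15  2.08  1.66 -1.1 ]
[ 0.08  0.87 -0.63  2.23  2.27  1.64 -1.16]
   [0.451 0.123 0.052] [-0.2  -0.03 -0.98] [-0.14  0.99  0.  ]
   [0.436 0.064 0.038] [-0.18 -0.29 -0.94] [-0.04  0.96 -0.29]
   [0.446 0.013 0.04 ] [-0.06 -0.52 -0.85] [ 0.1   0.85 -0.52]
   [ 0.476 -0.021  0.056] [ 0.12 -0.68 -0.72] [ 0.29  0.72 -0.63]
   [ 0.516 -0.029  0.083]
[... 743 characters left out ...]
67]
   [0.586 0.031 0.155] [ 0.77 -0.6  -0.2 ] [-0.62 -0.79 -0.  ]
3.66 [-0.84  0.58  0.67  2.08 -0.48  0.86 -1.28]
[-1.29  0.91  0.85  2.36  1.82  0.74  1.49]
[-1.12  0.95  0.86  2.22  1.93  0.69  1.49]
[-1.02  0.95  0.74  2.3   2.23  0.86  1.25]
   [0.451 0.123 0.052] [-0.2  -0.03 -0.98] [ 0.14 -0.99 -0.  ]
   [0.423 0.04  0.047] [-0.22 -0.38 -0.9 ] [ 0.8  -0.59  0.05]
   [ 0.428 -0.027  0.068] [-0.12 -0.66 -0.74] [ 0.97  0.08 -0.24]
   [ 0.461 -0.064  0.104] [ 0.07 -0.84 -0.54] [ 0.53  0.49 -0.69]
   [ 0.508 -0.064  0.138] [ 0.32 -0.88 -0.36] [-0.19  0.31 -0.93]
   [ 0.554 -0.029  0.157] [ 0.57 -0.79 -0.24] [-0.68 -0.29 -0.67]
   [0.586 0.031 0.155] [ 0.77 -0.6  -0.2 ] [-0.62 -0.79 -0.  ]
```

```bash
cat > rel.py <<'E'
from path import *
import sys
from bench import robot, read_camera, camera_params, finish_job
def rel(X):
    s=robot.observe();r=R.from_quat(s['tool_rot']);
    print('q',s['q'].round(2),'d',r.inv().apply(X[0]-s['ee_pos']).round(4),'rot',(r.inv()*X[1]).as_rotvec().round(3))
def pick(up):
    t=tool(E0,O,tau,1,1,gx=gx,gz=gz);return t[0]+[0,0,up],t[1]
E
python3 -c "
from rel import *
rel(pick(.12))"
```

```text
q [-0.72  0.39  0.09  1.75 -0.08  1.56  0.69] d [-0.1276 -0.0866  0.0674] rot [-0.283 -0.265 -0.436]
```

```bash
python3 drive.py '-.128 -.087 .067 -.283 -.265 -.436;-.128 -.087 .067 -.283 -.265 -.436;-.128 -.087 .067 -.283 -.265 -.436;-.128 -.087 .067 -.283 -.265 -.436;-.128 -.087 .067 -.283 -.265 -.436'; python3 drive.py '0 0 0 0 0 0;0 0 0 0 0 0' | head -1;  python3 -c "
from rel import *
rel(pick(.12));rel(pick(0))
from h import *
im,d,K,k1,TT=cam('wrist');save(im,'w1.png')"
```

```text
t: 1.68
ee_pos: [0.4612, 0.1192, 0.2212]
tool_rot: [-0.07, 0.993, -0.008, -0.098]
ft_force: [-0.6, -0.7, -0.1]
grip_width: 0.0869
grip_force: 0.0
t: 1.85
q [-0.4   0.31  0.08  1.97 -0.07  1.06  1.43] d [-0.0012 -0.0025  0.0014] rot [-0.     0.002  0.005]
q [-0.4   0.31  0.08  1.97 -0.07  1.06  1.43] d [-0.0248 -0.0026  0.1191] rot [-0.     0.002  0.005]
```

View pics/w1.png

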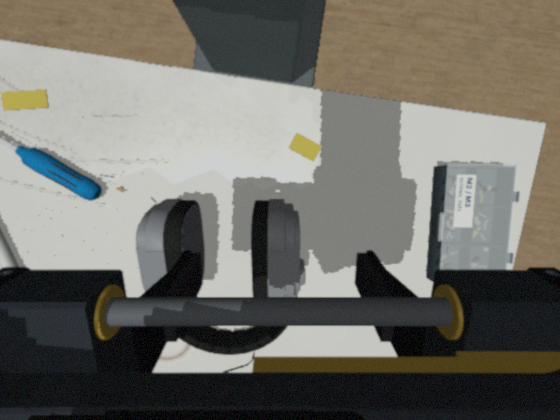

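The wrist view shows the left cup (columns 252–300) centred between the fingertips at columns 195 and 365. I'm descending now.

```bash
python3 drive.py '-.008 -.002 .04 0 0 0;-.016 -.002 .08 0 0 0;-.02 -.002 .1 0 0 0;-.025 -.002 .119 0 0 0;-.025 -.002 .119 0 0 0'; python3 drive.py '0 0 0 0 0 0;0 0 0 0 0 0;0 0 0 0 0 0;0 0 0 0 0 0;0 0 0 0 0 0' 0.03; python3 drive.py '0 0 0 0 0 0;0 0 0 0 0 0;0 0 0 0 0 0' 0.03; python3 -c "
from rel import *
rel(pick(0.))"
```

```text
t: 2.32
ee_pos: [0.4603, 0.1275, 0.0988]
tool_rot: [-0.075, 0.992, -0.007, -0.102]
ft_force: [0.3, 0.5, 0.0]
grip_width: 0.0873
grip_force: 0.0
t: 2.73
ee_pos: [0.4628, 0.1255, 0.1028]
tool_rot: [-0.073, 0.993, -0.006, -0.097]
ft_force: [0.2, 0.3, -0.3]
grip_width: 0.0616
grip_force: 0.0
t: 2.98
ee_pos: [0.4623, 0.1251, 0.102]
tool_rot: [-0.073, 0.992, -0.006, -0.098]
ft_force: [-0.2, 0.3, -0.8]
grip_width: 0.0417
grip_force: 0.0
q [-0.38  0.49  0.06  2.05 -0.09  0.8   1.46] d [ 0.0009 -0.0001  0.0002] rot [0.    0.003 0.006]
```

```bash
python3 drive.py '0 0 0 0 0 0;0 0 0 0 0 0;0 0 0 0 0 0' 0.03;  python3 drive.py '.01 0 -.035 0 0 0;.02 0 -.07 0 0 0;.03 0 -.11 0 0 0;.04 0 -.15 0 0 0;.04 0 -.19 0 0 0' ; python3 -c "
from rel import *
for a in(.3,.6,1.):
  print(a)
# pose targets: intermediates
s=robot.observe();q=s['q'];print(q.round(3),s['moment'].round(2))"
```

```text
t: 3.23
ee_pos: [0.4623, 0.1252, 0.1019]
tool_rot: [-0.073, 0.992, -0.006, -0.098]
ft_force: [-0.6, 0.8, 2.2]
grip_width: 0.0393
grip_force: 30.0
t: 3.65
ee_pos: [0.4582, 0.1241, 0.2973]
tool_rot: [-0.073, 0.992, -0.007, -0.1]
ft_force: [0.7, 0.8, -2.9]
grip_width: 0.0396
grip_force: 30.0
0.3
0.6
1.0
[-0.407  0.219  0.086  1.896 -0.058  1.225  1.422] [ 0.23 -0.25  0.01]
```

```bash
cat >> rel.py <<'E'
A=np.array([.28,.64,-.8,2.01,.48,.92,.9]);F=np.array([-.03,.81,-.74,2.29,1.94,1.79,-1.23])
G0=np.array([.45,.115,.28])
def way(s):
    M=fkm(A*(1-s)+F*s)[1]
    X,r=T(-.35,.12,.06,1)
    if s>=1:M=r.as_matrix()
    g1=X+r.as_matrix()[:,2]*.051;g1[2]=.28
    g=G0+(g1-G0)*np.clip((s-.3)/.7,0,1)
    return g-.051*M[:,2],R.from_matrix(M)
E
python3 - <<'E'
from rel import *
q=robot.observe()['q']
lo+=-.03;hi+=.03
for s in np.linspace(0,1,21):
    q,e=ik(*way(s),q,3e-3)
    if round(s*20)%4==0:print(round(s,2),q.round(2),round(e,4))
for n,t in(('pre',T(-.35,.12,.035,1)),('slide',T(-.35,.06,.035,1)),('over',T(-.35,0,.03,1)),('low',T(-.35,0,0,1)),('al',T(-.15,0,0,1))):
    q,e=ik(*t,q,3e-3);print(n,q.round(2),round(e,4),t[0].round(3))
E
```

```text
0.0 [-0.4   0.19  0.1   1.85 -0.06  1.3   1.42] 0.0
0.2 [-0.57  0.24  0.1   1.83  0.21  1.39  1.01] 0.0
0.4 [-0.71  0.27  0.11  1.88  0.49  1.41  0.61] 0.0
0.6 [-0.83  0.29  0.15  1.99  0.8   1.34  0.17] 0.0
0.8 [-0.9   0.31  0.19  2.16  1.18  1.25 -0.4 ] 0.0
1.0 [-0.88  0.35  0.22  2.35  1.67  1.22 -1.13] 0.0
pre [-0.83  0.67  0.17  2.37  1.75  1.25 -1.48] 0.0 [0.518 0.071 0.165]
slide [-0.75  0.69  0.22  2.29  1.84  1.19 -1.44] 0.0 [0.575 0.052 0.165]
over [-0.68  0.72  0.26  2.19  1.92  1.13 -1.4 ] 0.0 [0.632 0.034 0.16 ]
low [-0.67  0.79  0.24  2.18  1.93  1.14 -1.46] 0.0 [0.632 0.034 0.13 ]
al [-0.61  0.77  0.23  2.3   2.24  1.2  -1.61] 0.0 [0.617 0.028 0.13 ]
```

```bash
python3 -c "
from rel import *
rel(way(.3))"
```

```text
q [-0.41  0.22  0.09  1.9  -0.06  1.23  1.42] d [ 0.0064  0.0156 -0.0264] rot [ 0.473 -0.083  0.288]
```

```bash
python3 drive.py '.001 .003 -.005 .08 -.014 .05;.003 .006 -.01 .17 -.03 .1;.004 .009 -.016 .26 -.05 .16;.005 .012 -.02 .35 -.06 .22;.006 .015 -.026 .44 -.08 .27'; python3 -c "
from rel import *
rel(way(.55))"
```

```text
t: 4.07
ee_pos: [0.457, 0.1395, 0.3225]
tool_rot: [0.042, 0.971, -0.234, -0.039]
ft_force: [-0.8, -0.9, -3.2]
grip_width: 0.0392
grip_force: 30.0
q [-0.64  0.25  0.1   1.85  0.33  1.39  0.83] d [-0.0238 -0.0081  0.0117] rot [ 0.277 -0.345  0.292]
```

```bash
python3 drive.py '-.005 -.002 .002 .055 -.07 .06;-.01 -.003 .005 .11 -.14 .12;-.015 -.005 .007 .165 -.21 .18;-.02 -.007 .01 .22 -.28 .24;-.024 -.008 .012 .277 -.345 .292'|head -5; python3 -c "
from rel import *
rel(way(.75))"
```

```text
t: 4.48
ee_pos: [0.4793, 0.1245, 0.3136]
tool_rot: [0.135, 0.906, -0.37, 0.157]
ft_force: [-0.7, -0.4, -3.2]
grip_width: 0.039
q [-0.81  0.29  0.15  1.96  0.72  1.36  0.29] d [-0.0136 -0.0016  0.0233] rot [ 0.006 -0.348  0.281]
```

```bash
python3 drive.py '-.003 0 .005 0 -.07 .056;-.006 0 .01 0 -.14 .112;-.008 0 .015 0 -.21 .168;-.011 -.001 .02 0 -.28 .225;-.014 -.002 .023 .006 -.348 .281'|head -5; python3 -c "
from rel import *
rel(way(1))"
```

```text
t: 4.9
ee_pos: [0.4954, 0.1046, 0.3042]
tool_rot: [0.194, 0.837, -0.364, 0.36]
ft_force: [-0.2, -0.4, -2.3]
grip_width: 0.0393
q [-0.9   0.3   0.2   2.12  1.08  1.27 -0.24] d [-0.0067 -0.0024  0.0425] rot [-0.242 -0.377  0.432]
```

```bash
python3 drive.py '-.001 0 .008 -.048 -.075 .086;-.003 -.001 .016 -.096 -.15 .172;-.004 -.001 .025 -.145 -.225 .26;-.005 -.002 .034 -.193 -.3 .346;-.007 -.002 .043 -.242 -.377 .432'|head -1; python3 drive.py '0 0 0 0 0 0;0 0 0 0 0 0'; python3 - <<'E'
from rel import *
rel(way(1));rel(T(-.35,.12,.035,1))
from h import *
im,d,K,k1,TT=cam('scene');c=cv2.resize(im[120:300,160:420],None,fx=3,fy=3);save(c,'s2.png')
np.savez('s2.npz',im=im,d=d)
im,d,K,k1,TT=cam('top');np.savez('t2.npz',im=im,d=d)
E
```

```text
t: 5.32
t: 5.48
ee_pos: [0.5183, 0.0709, 0.2899]
tool_rot: [0.25, 0.736, -0.213, 0.591]
ft_force: [0.8, 0.3, -2.0]
grip_width: 0.0395
grip_force: 30.0
q [-0.91  0.35  0.26  2.35  1.65  1.2  -1.1 ] d [-0.0002 -0.0002 -0.0002] rot [-0.009 -0.012  0.017]
q [-0.91  0.35  0.26  2.35  1.65  1.2  -1.1 ] d [0.122  0.0021 0.0261] rot [-0.009 -0.012  0.017]
```

View pics/s2.png

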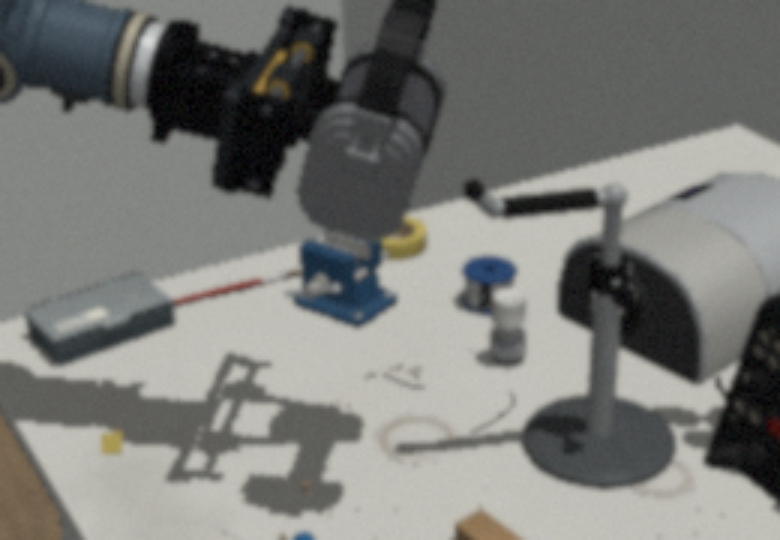

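The ears are upright in the gripper, facing the bar; the ball is at crop (475,187), and the near cup spans crop (300–440, 100–240). Next I measure the actual band pose.

```bash
cat > ear.py <<'E'
from rel import *
from h import pts
def earframe():
    s=robot.observe();Rt=R.from_quat(s['tool_rot']).as_matrix()
    tz=np.array([-np.sin(tau),0,-np.cos(tau)]);ty=np.array([0,1,0.]);Tt=np.c_[np.cross(ty,tz),ty,tz]
    E=Rt@Tt.T;return s['ee_pos']-E@(np.array([gx,.048,gz])-.051*tz),E
def cloud(n,f):
    K0=np.load(n+'1.npz');v,u=np.mgrid[0:420,0:560]
    return pts(f['d'],K0['K'],float(K0['k1']),K0['T'],u.ravel(),v.ravel())
E
python3 - <<'E'
from ear import *
o,E=earframe();print(o.round(3),E.round(2).tolist())
for n,f in(('top','t2.npz'),('scene','s2.npz')):
    e=(cloud(n,np.load(f))-o)@E*1000
    m=(e[:,0]>92)&(e[:,0]<140)&(abs(e[:,1])<80)&(abs(e[:,2]-38)<70);q=e[m];print(n,len(q),np.percentile(q,[2,50,98],axis=0).round(0).tolist())
    for y in(-45,-30,-15,0,15,30,45):
        k=q[abs(q[:,1]-y)<6]
        if len(k)>2:print(y,len(k),np.percentile(k[:,0],[50,95]).round(0),np.percentile(k[:,2],[5,95]).round(0))
    c=e[(abs(e[:,0])<40)&(e[:,1]<-20)&(e[:,1]>-90)&(abs(e[:,2]-38)<60)];print('Rcup',len(c),np.percentile(c,[2,50,98],axis=0).round(0).tolist() if len(c) else '')
E
```

```text
[ 0.57  -0.029  0.291] [[0.02, 0.62, -0.78], [0.0, 0.78, 0.62], [1.0, -0.01, 0.01]]
top 751 [[93.0, -43.0, 4.0], [101.0, -5.0, 19.0], [108.0, 34.0, 31.0]]
-45 50 [94. 99.] [10. 31.]
-30 116 [100. 104.] [ 5. 30.]
-15 117 [104. 108.] [ 4. 29.]
0 113 [105. 108.] [ 4. 29.]
15 115 [102. 106.] [ 4. 30.]
30 86 [ 96. 101.] [ 7. 31.]
Rcup 762 [[-24.0, -76.0, 20.0], [30.0, -47.0, 63.0], [40.0, -28.0, 87.0]]
scene 180 [[92.0, -44.0, 3.0], [98.0, -25.0, 16.0], [104.0, 8.0, 29.0]]
-45 19 [93. 95.] [12. 29.]
-30 61 [ 97. 102.] [ 5. 27.]
-15 39 [101. 104.] [ 3. 25.]
0 23 [101. 104.] [ 4. 24.]
15 4 [97. 98.] [ 4. 22.]
Rcup 1380 [[-37.0, -80.0, 5.0], [5.0, -70.0, 42.0], [39.0, -40.0, 83.0]]
```

```bash
sed -i 's/^tau,gz,gx=.2/tau,gz,gx=.02/' path.py; python3 - <<'E'
from rel import *
q=robot.observe()['q'];lo+=-.03;hi+=.03
for n,t in(('hi',T(-.35,.12,.14,1)),('pre',T(-.35,.12,.04,1)),('slide',T(-.35,.06,.04,1)),('over',T(-.35,0,.035,1)),('low',T(-.35,0,0,1)),('al',T(-.15,0,0,1)),('al45',T(-.45,.12,.04,1))):
    q,e=ik(*t,q,3e-3);print(n,q.round(2),round(e,4),t[0].round(3));
rel(T(-.35,.12,.14,1))
E
```

```text
hi [-0.93  0.54  0.27  2.38  1.74  1.37 -1.37] 0.0 [0.517 0.071 0.261]
pre [-0.89  0.8   0.22  2.37  1.75  1.4  -1.61] 0.0 [0.517 0.071 0.161]
slide [-0.81  0.81  0.28  2.28  1.85  1.34 -1.56] 0.0 [0.574 0.053 0.161]
over [-0.74  0.84  0.32  2.19  1.93  1.28 -1.53] 0.0 [0.631 0.034 0.156]
low [-0.73  0.92  0.3   2.17  1.93  1.3  -1.59] 0.0 [0.631 0.034 0.121]
al [-0.69  0.92  0.31  2.29  2.2   1.38 -1.75] 0.0 [0.616 0.029 0.121]
al45 [-0.85  0.79  0.17  2.3   1.64  1.43 -1.52] 0.0 [0.525 0.073 0.161]
q [-0.91  0.35  0.26  2.34  1.65  1.2  -1.1 ] d [ 0.0299 -0.0014  0.0052] rot [-0.006 -0.19   0.013]
```

```bash
python3 drive.py '.01 0 .002 0 -.065 .004;.02 0 .004 0 -.13 .008;.03 -.001 .005 -.006 -.19 .013;.03 -.001 .005 -.006 -.19 .013'|head -2; python3 -c "
from rel import *
rel(T(-.35,.12,.14,1));rel(T(-.35,.12,.04,1))"
```

```text
t: 5.92
ee_pos: [0.5172, 0.0727, 0.258]
q [-0.93  0.55  0.27  2.38  1.74  1.37 -1.37] d [-0.003  -0.0009  0.0008] rot [ 0.002 -0.001  0.005]
q [-0.93  0.55  0.27  2.38  1.74  1.37 -1.37] d [ 0.0969 -0.0005  0.0028] rot [ 0.002 -0.001  0.005]
```

```bash
python3 drive.py '.025 0 0 0 0 0;.05 0 .001 0 0 0;.075 0 .002 0 0 0;.097 0 .003 0 0 .005;.097 0 .003 0 0 .005'|head -2; python3 drive.py '0 0 0 0 0 0;0 0 0 0 0 0'|head -4; python3 - <<'E'
from ear import *
from h import cam,save
import cv2
for n in('top','scene'):
    im,d,K,k1,TT=cam(n);np.savez(n+'3.npz',im=im,d=d)
    if n=='scene':save(cv2.resize(im[120:300,180:440],None,fx=3,fy=3),'s3.png')
    o,E=earframe()
    e=(cloud(n,{'d':d})-o)@E*1000
    m=(e[:,0]>88)&(e[:,0]<140)&(abs(e[:,1])<80)&(abs(e[:,2]-38)<45);q=e[m]
    for y in(-30,-15,0,15,30):
        k=q[abs(q[:,1]-y)<6]
        if len(k)>2:print(n,y,len(k),np.percentile(k[:,0],[50,95]).round(0),np.percentile(k[:,2],[5,95]).round(0))
print((o+E@[.101,0,.038]).round(4), E[:,0].round(2))
rel(T(-.35,.12,.04,1));rel(T(-.35,.0,.04,1))
E
```

```text
t: 6.33
ee_pos: [0.5189, 0.0721, 0.1607]
t: 6.5
ee_pos: [0.5186, 0.0708, 0.1653]
tool_rot: [0.235, 0.673, -0.226, 0.663]
ft_force: [0.2, -0.2, -1.8]
top -30 85 [105. 108.] [26. 50.]
top -15 88 [109. 111.] [24. 49.]
top 0 88 [110. 112.] [24. 49.]
top 15 88 [107. 110.] [25. 49.]
top 30 84 [101. 104.] [25. 50.]
scene -30 65 [102. 106.] [23. 47.]
scene -15 44 [107. 109.] [23. 47.]
scene 0 29 [107. 109.] [23. 46.]
scene 15 11 [104. 106.] [23. 46.]
scene 30 3 [90. 99.] [23. 28.]
[ 0.5391 -0.0079  0.2752] [-0.01 -0.01  1.  ]
q [-0.9   0.79  0.23  2.37  1.75  1.39 -1.61] d [ 0.0045  0.     -0.0013] rot [-0.     0.002 -0.009]
q [-0.9   0.79  0.23  2.37  1.75  1.39 -1.61] d [0.0029 0.0412 0.1114] rot [-0.     0.002 -0.009]
```

View pics/s3.png

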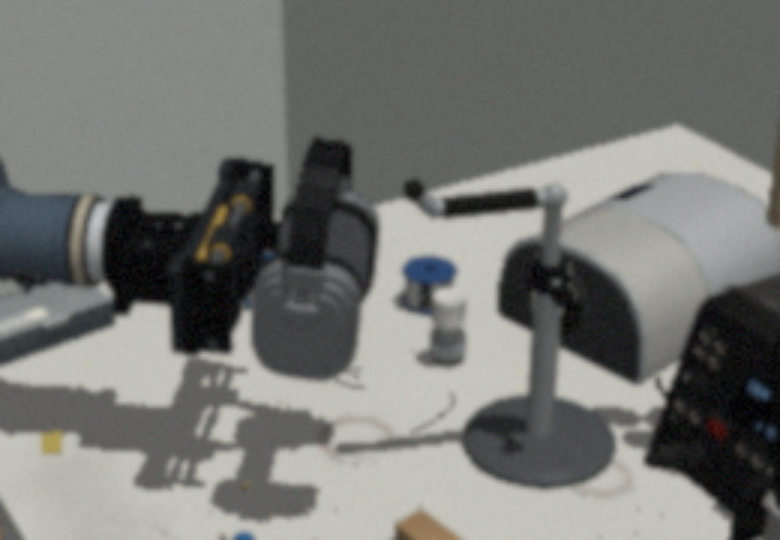

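The ears are now upright with the arch open towards the ball at crop (415,187), and the crown clears it by about 25 mm. I'm sliding in along the bar.

```bash
python3 drive.py '0 .007 .018 0 0 0;0 .014 .037 0 0 0;0 .021 .056 0 0 0;0 .021 .056 0 0 0'|head -4; python3 drive.py '0 .007 .018 0 0 0;0 .014 .037 0 0 0;0 .02 .055 0 0 0;0 .02 .055 0 0 0;0 .02 .055 0 0 0'|head -4; python3 - <<'E'
from ear import *
from h import cam,save
import cv2
for n in('top','scene'):
    im,d,K,k1,TT=cam(n);np.savez(n+'4.npz',im=im,d=d)
    if n=='scene':a=cv2.resize(im[120:270,260:440],None,fx=3,fy=3)
    else:b_=cv2.resize(im[110:260,270:400],None,fx=3,fy=3)
save(np.hstack([a,b_])[:, :800],'s4.png')
o,E=earframe();print((o+E@[.101,0,.038]).round(4))
rel(T(-.35,.0,.0,1))
E
```

```text
t: 6.93
ee_pos: [0.5776, 0.0509, 0.1655]
tool_rot: [0.237, 0.672, -0.226, 0.664]
ft_force: [0.4, -0.6, -2.5]
t: 7.35
ee_pos: [0.6306, 0.0336, 0.1631]
tool_rot: [0.236, 0.673, -0.227, 0.663]
ft_force: [-0.3, 0.1, -3.1]
[ 0.651  -0.0438  0.272 ]
q [-0.74  0.83  0.32  2.2   1.93  1.28 -1.53] d [0.0412 0.0006 0.0022] rot [ 0.     0.001 -0.006]
```

View pics/s4.png

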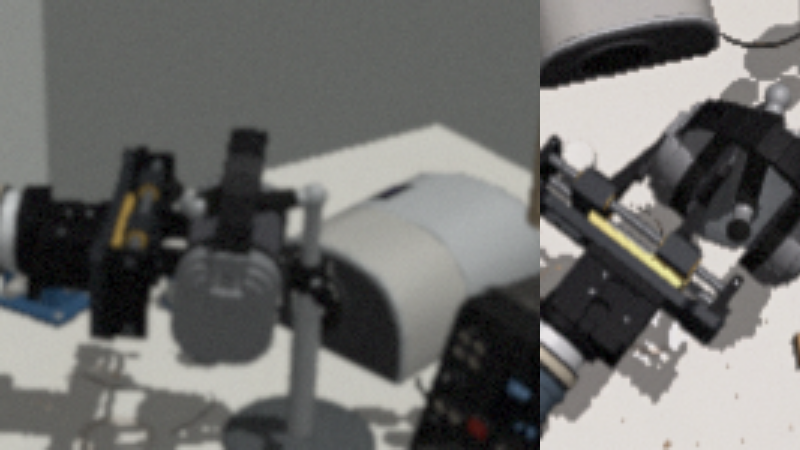

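The bar now runs through the arch, and the ball (right panel, 740,228) is on the robot side of the band. I'll turn the ears closer to square with the bar, then lower.

```bash
python3 -c "
from rel import *
rel(T(-.17,0,.035,1))"
```

```text
q [-0.74  0.83  0.32  2.2   1.93  1.28 -1.53] d [ 0.0063 -0.0116 -0.0061] rot [-0.18   0.001 -0.01 ]
```

```bash
python3 drive.py '.002 -.003 -.002 -.045 0 0;.003 -.006 -.003 -.09 0 0;.005 -.009 -.005 -.135 0 0;.006 -.012 -.006 -.18 0 -.01;.006 -.012 -.006 -.18 0 -.01'|head -4;python3 drive.py '.005 0 0 0 0 0;.01 0 0 0 0 0;.015 0 0 0 0 0;.02 0 0 0 0 0;.02 0 0 0 0 0'|head -4; python3 - <<'E'
from ear import *
s=robot.observe();print(s['ft_force'].round(2),s['moment'].round(2))
from h import cam
im,d,K,k1,TT=cam('top')
o,E=earframe();print((o+E@[.101,0,.038]).round(4),E[:,0].round(3))
c=cloud('top',{'d':d});e=(c-o)@E*1000
q=e[(e[:,0]>88)&(e[:,0]<140)&(abs(e[:,1])<80)&(abs(e[:,2]-38)<30)]
for y in(-30,-15,0,15,30):
    k=q[abs(q[:,1]-y)<6];print(y,len(k),np.percentile(k[:,0],[50,95]).round(0),np.percentile(k[:,2],[5,95]).round(0), (o[2]+np.median(k[:,0])/1000).round(4))
rel(T(-.17,.0,.0,1))
E
```

```text
t: 7.87
ee_pos: [0.6163, 0.0274, 0.1555]
tool_rot: [0.17, 0.694, -0.169, 0.679]
ft_force: [0.1, -2.1, -2.5]
t: 8.28
ee_pos: [0.6183, 0.0295, 0.1345]
tool_rot: [0.17, 0.693, -0.168, 0.68]
ft_force: [-0.2, -0.1, -2.6]
[-0.22 -0.12 -2.62] [0.86 1.56 0.02]
[ 0.6534 -0.0433  0.2452] [-0.     0.002  1.   ]
-30 79 [104. 107.] [25. 50.] 0.2482
-15 80 [108. 111.] [25. 49.] 0.2525
0 101 [108. 112.] [23. 57.] 0.2527
15 79 [107. 110.] [24. 49.] 0.2509
30 75 [100. 105.] [25. 50.] 0.2444
q [-0.71  0.88  0.32  2.29  2.18  1.35 -1.72] d [ 0.014  -0.0002 -0.0001] rot [0.001 0.001 0.001]
```

```bash
python3 drive.py '.004 0 0 0 0 0;.008 0 0 0 0 0;.008 0 0 0 0 0'|sed -n 2,4p;python3 drive.py '.002 0 0 0 0 0;.004 0 0 0 0 0;.004 0 0 0 0 0'|sed -n 2,4p;
```

```text
ee_pos: [0.618, 0.029, 0.1271]
tool_rot: [0.171, 0.693, -0.168, 0.68]
ft_force: [1.0, -0.3, -2.0]
ee_pos: [0.6182, 0.0286, 0.1244]
tool_rot: [0.171, 0.692, -0.168, 0.681]
ft_force: [-0.1, -0.1, -0.1]
```

```bash
python3 drive.py '.002 0 0 0 0 0;.002 0 0 0 0 0;.002 0 0 0 0 0'|sed -n 2,4p; python3 -c "
from rel import *
s=robot.observe();print(s['ft_force'].round(2),s['moment'].round(2));rel(T(-.17,.0,.0,1))"
```

```text
ee_pos: [0.6181, 0.0278, 0.1235]
tool_rot: [0.171, 0.691, -0.169, 0.682]
ft_force: [-0.5, -1.5, 5.5]
[-0.51 -1.52  5.54] [ 0.02  0.08 -0.4 ]
q [-0.7   0.92  0.31  2.29  2.17  1.37 -1.74] d [ 0.0025  0.0011 -0.0009] rot [-0.002  0.006  0.   ]
```

The band touched the bar: the vertical force went from −2.6 to +5.5 N. I'll ease off 1 mm and open slightly.

```bash
python3 drive.py '-.001 0 0 0 0 0;-.001 0 0 0 0 0;-.001 0 0 0 0 0'|sed -n 2,4p; python3 drive.py '0 0 0 0 0 0;0 0 0 0 0 0;0 0 0 0 0 0;0 0 0 0 0 0' 0.058; python3 - <<'E'
from h import *
im,d,K,k1,TT=cam('scene');a=cv2.resize(im[120:270,260:440],None,fx=3,fy=3)
im,d,K,k1,TT=cam('top');b_=cv2.resize(im[110:260,270:390],None,fx=2,fy=3)
save(np.hstack([a,b_])[:, :800],'s5.png')
E
```

```text
ee_pos: [0.618, 0.0283, 0.1239]
tool_rot: [0.171, 0.692, -0.169, 0.681]
ft_force: [-1.3, -2.1, 5.7]
t: 9.67
ee_pos: [0.6178, 0.0296, 0.1221]
tool_rot: [0.17, 0.694, -0.168, 0.679]
ft_force: [-0.1, -0.3, -0.8]
grip_width: 0.0556
grip_force: 0.0
```

View pics/s5.png

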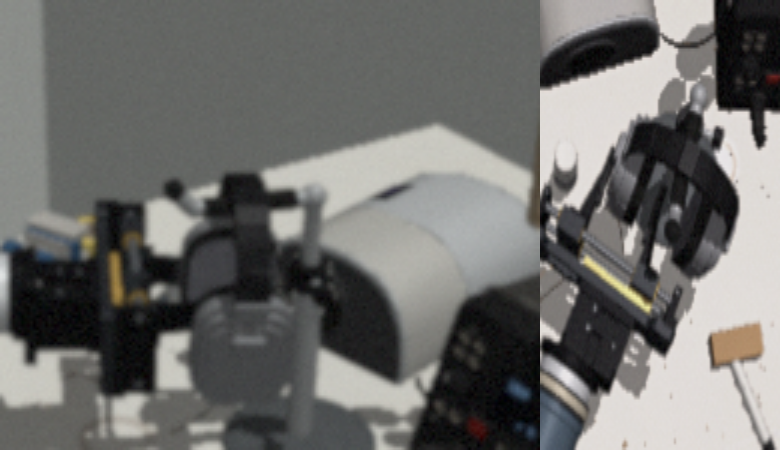

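The band lies on the bar between ball and upright, with one cup on each side and the fingers open. Backing straight out.

```bash
python3 drive.py '0 0 -.01 0 0 0;0 0 -.02 0 0 0;0 0 -.032 0 0 0;0 0 -.045 0 0 0'|sed -n 2,4p; python3 drive.py '0 0 -.015 0 0 0;0 0 -.03 0 0 0;0 0 -.045 0 0 0;0 0 -.045 0 0 0' ; python3 -c "
from rel import *
print(robot.observe()['q'].round(2))"
```

```text
ee_pos: [0.5768, 0.0505, 0.1236]
tool_rot: [0.171, 0.693, -0.168, 0.68]
ft_force: [-0.2, 0.3, 0.2]
t: 10.43
ee_pos: [0.5359, 0.0731, 0.1238]
tool_rot: [0.169, 0.694, -0.167, 0.679]
ft_force: [-0.6, 0.2, -0.0]
grip_width: 0.0579
grip_force: 0.0
[-0.83  0.9   0.22  2.4   2.    1.45 -1.78]
```

```bash
for i in 1 2 3 4; do python3 drive.py '0 0 0 0 0 0;0 0 0 0 0 0;0 0 0 0 0 0;0 0 0 0 0 0;0 0 0 0 0 0'|head -1; done; python3 - <<'E'
from h import *
im,d,K,k1,TT=cam('scene');a=cv2.resize(im[120:270,260:440],None,fx=3,fy=3)
im2,d,K,k1,TT=cam('top');b_=cv2.resize(im2[110:260,270:390],None,fx=2,fy=3)
for i in range(6):read_camera('top')
im3,_=read_camera('top');print(np.abs(im3[110:260,270:390].astype(int)-im2[110:260,270:390]).mean(), (np.abs(im3[110:260,270:390].astype(int)-im2[110:260,270:390]).max(2)>40).sum())
save(np.hstack([a,b_])[:, :800],'s6.png')
E
```

```text
t: 10.85
t: 11.27
t: 11.68
t: 12.1
2.135685185185185 0
```

View pics/s6.png

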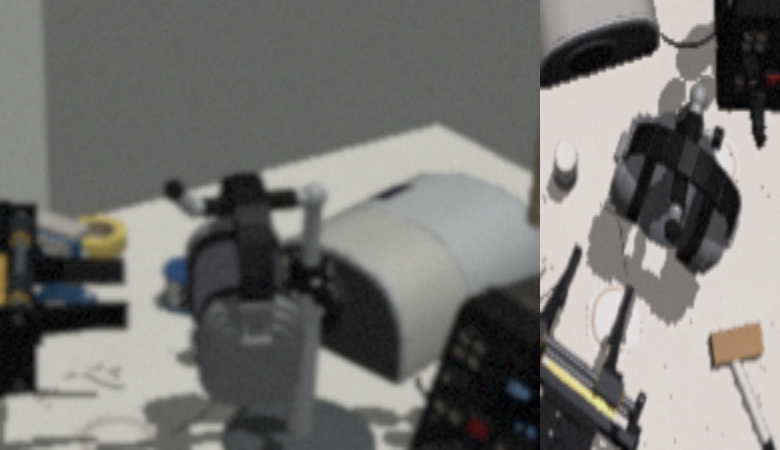

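The ears hang still on the bar (crop 245,200), between the ball (175,187) and the upright (313,195), and the gripper is clear.

```bash
python3 -c "
from bench import robot, read_camera, camera_params, finish_job
print(finish_job())"
```

```text
the job is handed in; nothing more can be done
None
```

The ear defenders hang still by their headband on the hanger bar, between its upturned end and the upright with one cup on each side; the gripper is clear and the job is handed in at about 12.5 s.

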